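# Load a culture dish into the low bench reader

### The job

Set the covered dish with the pink jelly flat into the round recess of the blue carrier and let go of it. Then slide the carrier gently under the reader's low head until it is fully home against the end stop hidden inside, feeling for the stop rather than ramming it, and let go. Do not knock the dish against the reader, and leave the other dishes, the bottles and the tube block where they are.

Things in the scene. Friction and masses are not known exactly. Their poses are not given: they have to be found in the camera images.
- pink_dish: Covered round culture dish with pink jelly, the one to load: 65 mm across, 14 mm high (the lid, the widest part, from 4 to 14 mm above the underside), 30 g. Origin at the centre of its underside, z up. It can be gripped across the rim from above. Beyond the bench's right-hand edge a chair back stands at x = 0.39 to 0.77, y = -0.48 to -0.57 m, up to 0.24 m high: keep clear of it.
- carrier: Loose blue carrier plate, 140 (x) x 84 (y) x 10 mm, front corners rounded to 12 mm, 250 g. Origin: centre of its underside; +x points into the reader. It starts between the rails outside the head, underside 14 mm above the bench. Front face at x = +70 mm. At the rear a thumb tab, x = -66 to -58 mm, 26 mm wide in y, rises to 42 mm above the underside: push it from behind or grip it.
- nest (a point): Centre of the floor of the round recess in the carrier (x = +18 mm, 5 mm above the carrier's underside). The recess is 69 mm across and 5 mm deep; the dish stands in it with 9 mm showing above the plate.
- reader: Fixed dish reader: grey base 300 x 150 mm with a slide bed 14 mm above the bench and a white head 154 wide, 128 deep, top 82 mm above the bench; a black barrel on it (60 mm across, centre x = 85 mm) reaches 125 mm. Origin on the bench below the middle of the head's front face; +x points into the tunnel along the rails, z up.
- contact_pin (a joint): Sprung brass contact pin that stands 4 mm out of the face of the end stop: 0 = out (no carrier), 0.004 m = pressed flush with the face, by the front of a carrier that is home. Its spring gives 0.5 N to start and 1.5 N when flush.
- cream_dish: Covered dish with cream jelly, 65 mm across, 14 mm high, origin at the centre of its underside: leave alone.
- empty_dish: Empty white covered dish, 64 mm across, 14 mm high, origin at the centre of its underside: leave alone. Fixed specimen jars, 123 mm high, stand in groups at the left from x = 0.45, y = 0.31 m outwards, and behind the reader from x = 0.79 m on.
- tube_block: Wooden block with stoppered tubes, 36 x 95 x 95 mm, origin at the centre of its underside: leave alone.
- dropper_1: Brown dropper bottle with a blue label and grey tip, 34 mm across, 78 mm high, origin at the centre of its underside: leave alone.
- dropper_2: White dropper bottle with a red cap, 34 mm across, 78 mm high, origin at the centre of its underside: leave alone.
- mouth (a point): Middle of the tunnel mouth on the slide bed (reader x = 0, 14 mm above the bench). In front of it two aluminium rails, inner faces at y = +-43.5 mm, tops 24 mm above the bench, run from x = -150 to 0 mm, with flared ends to -170. The tunnel is 87 mm wide; its roof is 36 mm above the bench, 3 mm above a dish lying in the recess.
- roller_spot (a point): Sprung brass roller in the right-hand cheek (reader x = 30 mm), pressing the carrier against the left-hand one. It gives a bump of some newtons as the carrier's rounded front corner passes (front face at reader x = 30 to 42 mm), then a steady drag of 2 to 7 N, which keeps the carrier where it is left.
- stop_unit: End stop unit hidden in the tunnel, fixed to the reader; origin on the bench plane at reader x = 102 mm, axes as the reader's. It carries a rigid steel stop, set by a black thumbscrew in a slot on the reader's right side to choose the part of the dish to be read: the stop's face lies anywhere from reader x = 92 to 112 mm, and the setting is not measured. The carrier is home when its front bears on that face.

How it is judged:
On the way, in this order (a step that is already met when the one before it is completed fails the run):
1. the pink dish lies flat in the carrier's recess, let go, with the carrier still outside the head (horizontal distance between pink_dish and nest below 0.004 m and z of pink_dish in the frame of nest below 0.0015 m and angle between pink_dish's own z axis and vertical below 0.04 rad and contact force between the fingers and pink_dish below 0.1 N and x of carrier in the frame of reader below -0.06 m), for 0.2 s.
2. the carrier is home: its front holds the contact pin pressed to within 1.5 mm of flush (value of joint contact_pin above 0.0025 m), for 0.2 s.
At the end, for the whole second after the job is handed in: The carrier rests under the head against the end stop, the contact pin pressed to within 1.5 mm of flush, and the pink dish lies flat in the recess (within 4 mm of its centre, 1.5 mm of its floor and 0.04 rad of level); all at rest (value of joint contact_pin above 0.0025 m and horizontal distance between pink_dish and nest below 0.004 m and z of pink_dish in the frame of nest below 0.0015 m and angle between pink_dish's own z axis and vertical below 0.04 rad and linear speed of each of carrier, pink_dish below 0.01 m/s); the robot touches nothing.
It fails at once if the carrier is rammed against the end stop (more than 20 N) (contact force between carrier and stop_unit above 20 N).
It fails at once if the dish is struck or jammed against the reader (more than 3 N) (contact force between pink_dish and reader above 3 N).
It fails at once if the dish is dropped or pressed into the carrier with more than 20 N (contact force between pink_dish and carrier above 20 N).
It fails at once if another dish, the tube block or a bottle is moved more than 20 mm (distance of any of cream_dish, empty_dish, tube_block, dropper_1, dropper_2 from where it was at the start of the episode above 0.02 m).
It also fails if it takes over 64 s, if anything falls off the work surface, if the arm or the gripper's body presses on something with over 40 N, if the wrist force passes 120 N, or if a joint passes its speed limit or range.

### The arm

A 7-joint arm with a two-finger parallel gripper is mounted at the origin on the work surface; the furniture and walls round the work are solid. World frame = base frame: x ahead of the robot, y to its left, z up, the work surface at z = 0. Lengths are in m, angles in rad, forces in N, time in s.
With the tool pointing down it reaches from about 0.35 to 0.9 m from the base axis. Payload 8.1 kg.
Tool frame: the origin (TCP) lies between the finger pads; the fingertips stand 8 mm ahead of it and the grasp point (between the pads) lies 11 mm behind it (arm.tcp_to_tips is the distance from the TCP to the fingertips, in m); z points along the fingers, x is the direction in which the jaws open and shut, and the axes are right-handed (so a half turn about z gives the same grasp; the last joint's range is limited). The gripper opens to 92 mm and grips with 3 to 60 N. Pads are 19 mm wide; open, the fingers measure 130 mm over their backs; the gripper's body (75 mm by 190 mm) begins 47 mm behind the grasp point.
Start: joints at [1.01, 0.434, 0.025, 1.573, -0.012, 1.134, -0.075], TCP at [0.276, -0.561, 0.235] pointing down, gripper open.
Joint ranges: [-2.62, 2.62], [-0.44, 2.09], [-1.27, 1.32], [0.08, 2.57], [-1.32, 4.46], [0.12, 2], [-2.74, 2.74]. Speed limits (rad/s): [2.22, 2.22, 3.01, 3.01, 3.14, 3.14, 3.14].

### API

Orientations are given as a rotation vector (axis times angle).
In Python, from cell import arm, eyes gives the robot as it stands.
- The arm moves only by the tool play_rows, never from a script. Its argument "rows" is a list of rows, each a list of 3 entries, a list of its own where there are three numbers: the shift along the tool's x, y, z each as a share of 50 cm, from -1 to 1, then the turn, a rotation vector about the tool's x, y, z each as a share of 60 degrees, from -1 to 1, then the opening, from -1 (shut) to 1 (fully open), so that 0 is half open. In form: [[[dx, dy, dz], [ax, ay, az], grip], ...]. A call has 1 to 10 rows; each row is the pose to reach, as a shift and turn from the pose commanded when the call began, along the tool's axes at that moment; what a row does not reach only later rows make up. A row lasts 1/10 s, in which the tool goes at most 50 mm and 8.59 degrees, less where a joint would pass 70% of its speed; a pose out of reach is approached as far as the arm can. A call with a number of a shift or a turn outside -1 to 1 is refused whole. A call with a gripper value outside its range is refused whole. The fingers move at their own pace and stop on an object; "newtons" is the grip in N (left out, the last holds). Time passes only in rows, so rows that repeat a pose let the fingers close. It gives the time, the measured TCP pose, the force and the opening at its end, in the units of the state.
- arm.observe(): the state, without advancing time (a new reading comes with each control period).
- eyes.get_image(name): name is "scene" or "top" or "wrist"; returns (picture, depth): 400x640x3 uint8, red, green, blue; 400x640 float32, m along the optical axis (not along the pixel's ray), 0 where there is no reading.
- eyes.get_calibration(name): a dict with "intrinsics" (3x3 intrinsics, pixels), "k1" (the pictures are not rectified: a ray, as slopes to the right and down, at radius r is drawn at 1 + k1 r^2 times it, then the intrinsics apply), "R" (3x3) and "t" (3): a world point X has camera coordinates R X + t. Camera axes: x right, y down, z forward; pixel columns grow to the right and rows downward; lengths in m; the calibration is good to about 2 mm. A picture is of the moment at which its call begins: read the wrist's pose just before it. get_calibration takes no time and is no camera call; for the wrist camera it gives the pose at the moment of the call.
- arm.sign_off(): hands the job in, once; it reports no verdict.
The state is a dict: "clock": time; "joints": joint angles; "dq": joint speeds; "joint_efforts": joint torques, N m; "position": TCP position; "ee_rot": TCP orientation; "force": force on the tool from outside, world axes, zero at the start; "ft_torque": the same for the moment, N m; "width": opening from 0.0 (shut) to 1.0 (fully open).
Only numpy, scipy, OpenCV 4.12 (cv2) and the standard library are available. Lean on these libraries where they do the work, as an engineer would, in place of code of your own. Each camera call takes 0.05 s, during which the arm holds its last target.

## Working session

There is one attempt and no reset: what is moved stays moved. The work goes in short steps, Python scripts to look and compute and a tool call to move; the robot and the scene stay as the last step left them, time stands still between calls to the robot, and variables do not carry over. Pictures are saved under pics/ and viewed, and the job is handed in when it is done.

Besides the shell and the picture viewer there is one more tool, called after ">>>" as name(argument=value, ...), one argument or row to a line, values as JSON. play_rows: Moves the arm, as the interface text tells. Its arguments: {"type":"object","properties":{"rows":{"type":"array","items":{"type":"array"}},"newtons":{"type":"number"}},"required":["rows"]}

```bash
ls; mkdir -p pics; cat > h.py <<'E'
from cell import arm, eyes
import numpy as np, cv2
def snap(n,fn):
    im,d=eyes.get_image(n); cv2.imwrite('pics/%s.png'%fn,im[:,:,::-1]); c=eyes.get_calibration(n)
    np.savez('pics/%s.npz'%fn,im=im,d=d,K=c['intrinsics'],k1=c['k1'],R=c['R'],t=c['t']); return im,d,c
def load(fn):
    z=np.load('pics/%s.npz'%fn); return z
def ray(z,u,v):
    K=z['K'];x=(u-K[0,2])/K[0,0];y=(v-K[1,2])/K[1,1];rd=np.hypot(x,y);r=rd
    for _ in range(30): r=rd/(1+z['k1']*r*r)
    s=r/rd if rd>0 else 1
    return np.array([x*s,y*s,1.])
def px2w(z,u,v,h=None):
    """h: world height plane; None -> depth"""
    r=ray(z,u,v);R=z['R'];t=z['t'];C=-R.T@t;dw=R.T@r
    if h is None: s=z['d'][int(round(v)),int(round(u))]
    else: s=(h-C[2])/dw[2]
    return C+s*dw
def crop(fn,u0,v0,u1,v1,s,out):
    im=cv2.imread('pics/%s.png'%fn)[v0:v1,u0:u1]
    cv2.imwrite('pics/%s.png'%out,cv2.resize(im,None,fx=s,fy=s,interpolation=cv2.INTER_CUBIC))
E
python3 - <<'E'
from h import *
print(arm.observe())
for n in['scene','top','wrist']:
    im,d,c=snap(n,n+'0'); print(n,c)
E
```

```text
pics
{'clock': 0.0, 'joints': array([ 1.01036295,  0.43523094,  0.02493447,  1.57408156, -0.01162056,
        1.13399463, -0.07513293]), 'dq': array([-1.35710614e-03, -6.84456835e-04, -3.12602189e-04,  1.06218055e-05,
       -3.09499262e-04,  6.70284829e-04, -1.80575545e-05]), 'joint_efforts': array([-1.30290409e-03, -6.67841506e+01,  9.84525606e-01, -3.14464831e+01,
       -6.05390710e-02,  4.27536992e-02,  2.33975970e-04]), 'position': array([ 0.27601192, -0.56020239,  0.23394557]), 'ee_rot': array([-2.66689709e+00,  1.65910795e+00,  2.17788642e-03]), 'force': array([-0.06811087, -0.15277688,  0.6095385 ]), 'ft_torque': array([0.01659077, 0.0361574 , 0.03226894]), 'width': 0.9988446952650704}
scene {'intrinsics': array([[431.28393468,   0.        , 318.63967609],
       [  0.        , 431.28393468, 200.21157162],
       [  0.        ,   0.        ,   1.        ]]), 'k1': -0.08308917126569361, 'R': array([[-0.85485499, -0.51824552, -0.02538744],
       [-0.2147674 ,  0.3979549 , -0.89191191],
       [ 0.47233241, -0.75700296, -0.45149598]]), 't': array([0.49632433, 0.11972565, 1.18125184])}
top {'intrinsics': array([[433.0050447 ,   0.        , 319.21951914],
       [  0.        , 433.0050447 , 196.97140191],
       [  0.        ,   0.        ,   1.        ]]), 'k1': 0.00914161642253062, 'R': array([[-0.0224511 , -0.99973962,  0.00407986],
       [-0.99844893,  0.02221378, -0.0510517 ],
       [ 0.05094778, -0.0052197 , -0.99868768]]), 't': array([0.11018686, 0.54317371, 1.26677508])}
wrist {'intrinsics': array([[330.42844886,   0.        , 319.81308159],
       [  0.        , 330.42844886, 197.03582506],
       [  0.        ,   0.        ,   1.        ]]), 'k1': -0.015351006495320226, 'R': array([[ 0.441529  , -0.89724586, -0.00141609],
       [-0.86253714, -0.42488274,  0.27478052],
       [-0.24714736, -0.12010214, -0.96150593]]), 't': array([-0.62346103, -0.03453886,  0.39083153])}
```

View pics/top0.png

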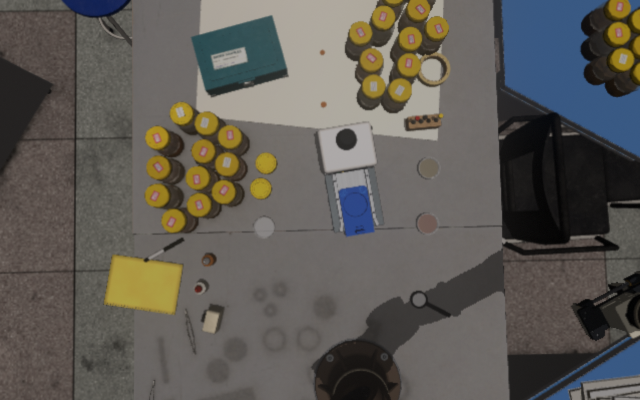

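View pics/scene0.png

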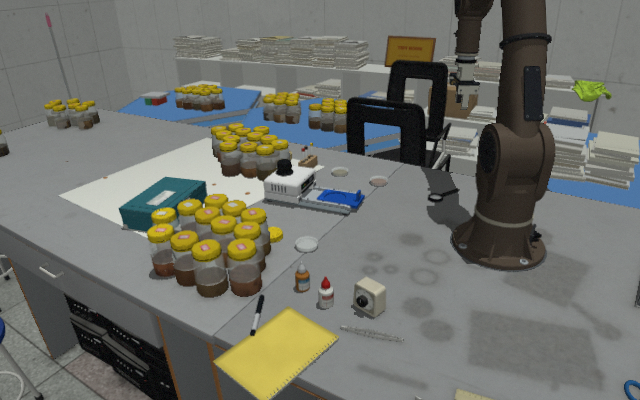

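View pics/wrist0.png

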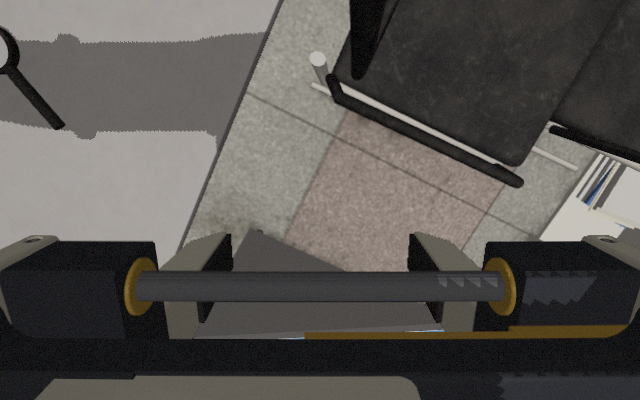

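The top view shows the pink dish at (427,223), the cream dish at (428,168), the carrier at about (355,208) and the reader head at about (346,147). I'll enlarge that area.

```bash
python3 - <<'E'
from h import *
crop('top0',300,110,450,250,5,'top0c')
E
```

```text
(no output)
```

View pics/top0c.png

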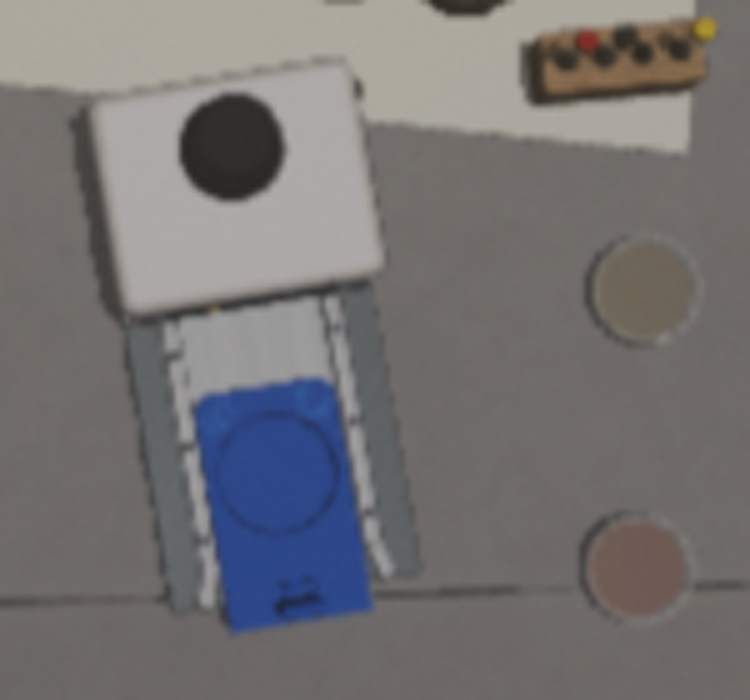

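```bash
python3 - <<'E'
from h import *
z=load('top0')
def p(n,u,v,h): print(n,np.round(px2w(z,300+u/5,110+v/5,h),4))
p('pink',637,567,.014);p('cream',643,290,.014)
p('recess',278,472,.024)
p('head FL',128,310,.082);p('head FR',382,265,.082);p('head BL',93,103,.082);p('head BR',348,62,.082);p('barrel',232,147,.125)
p('car FL',197,402,.024);p('car BL',234,632,.024);p('car BR',372,610,.024);p('car FR',333,383,.024);p('tab',299,598,.056)
p('base FLend',175,612,.014);p('base R end',415,570,.014)
E
```

```text
pink [ 0.4604 -0.2191  0.014 ]
cream [ 0.6243 -0.2284  0.014 ]
recess [ 0.5208 -0.0081  0.024 ]
head FL [0.6118 0.0789 0.082 ]
head FR [ 0.634  -0.0645  0.082 ]
head BL [0.7294 0.0959 0.082 ]
head BR [ 0.7497 -0.0486  0.082 ]
barrel [0.6948 0.0212 0.125 ]
car FL [0.563  0.0384 0.024 ]
car BL [0.4279 0.0201 0.024 ]
car BR [ 0.4389 -0.0608  0.024 ]
car FR [ 0.5724 -0.0418  0.024 ]
tab [ 0.4477 -0.0152  0.056 ]
base FLend [0.44   0.0539 0.014 ]
base R end [ 0.4615 -0.0882  0.014 ]
```

```bash
cat >> h.py <<'E'
from scipy.spatial.transform import Rotation as Rn
def tool(): 
    s=arm.observe(); return s,np.array(s['position']),Rn.from_rotvec(s['ee_rot']).as_matrix()
def plan(tgt,yaw=None):
    """shares for reaching world TCP tgt, tool x at world angle yaw, z down; from measured pose"""
    s,p,R=tool(); d=R.T@(np.array(tgt)-p); print('shift share',np.round(d/.5,4),'dist',np.round(np.linalg.norm(d),4))
    if yaw is not None:
        x=np.array([np.cos(yaw),np.sin(yaw),0]);zz=np.array([0,0,-1.]);T=np.stack([x,np.cross(zz,x),zz],1)
        r=Rn.from_matrix(R.T@T).as_rotvec(); print('turn share',np.round(r/np.radians(60),4))
E
python3 - <<'E'
from h import *
z=load('wrist0');C=-z['R'].T@z['t'];s,p,R=tool()
print('cam in tool',R.T@(C-p)); print('cam axes in tool\n',np.round(R.T@z['R'].T,3))
# hover above so that wrist camera sees pink: 
plan([.42,-.20,.20],np.radians(-81.5))
E
```

```text
cam in tool [-0.00078464 -0.073916   -0.15024814]
cam axes in tool
 [[ 1.    -0.    -0.   ]
 [ 0.     0.962  0.275]
 [ 0.    -0.275  0.962]]
shift share [-0.5192 -0.5768  0.0688] dist 0.3895
turn share [0.0003 0.0011 0.2954]
```

```bash
python3 - <<'E'
from h import *
plan([.42,-.14,.25],np.radians(-81.5))
E
```

```text
shift share [-0.627  -0.6298 -0.031 ] dist 0.4446
turn share [0.0003 0.0011 0.2954]
```

>>> play_rows(
  rows=[
    [[-0.2,-0.2,0],[0,0,0],1],
    [[-0.627,-0.63,-0.031],[0,0,0.2954],1],
    [[-0.627,-0.63,-0.031],[0,0,0.2954],1],
    [[-0.627,-0.63,-0.031],[0,0,0.2954],1],
    [[-0.627,-0.63,-0.031],[0,0,0.2954],1],
    [[-0.627,-0.63,-0.031],[0,0,0.2954],1],
    [[-0.627,-0.63,-0.031],[0,0,0.2954],1],
    [[-0.627,-0.63,-0.031],[0,0,0.2954],1],
    [[-0.627,-0.63,-0.031],[0,0,0.2954],1],
    [[-0.627,-0.63,-0.031],[0,0,0.2954],1],
  ],
)

```text
clock: 1.15
position: [0.4222, -0.1339, 0.2506]
ee_rot: [-2.388, 2.038, 0.0]
force: [-0.1, 0.5, 0.9]
width: 0.998
```

>>> play_rows(
  rows=[
    [[0,0,0],[0,0,0],1],
    [[0,0,0],[0,0,0],1],
    [[0,0,0],[0,0,0],1],
    [[0,0,0],[0,0,0],1],
  ],
)

```text
clock: 1.55
position: [0.4198, -0.1413, 0.2501]
ee_rot: [2.377, -2.053, -0.0]
force: [-0.5, 0.3, -0.3]
width: 1.001
```

```bash
python3 - <<'E'
from h import *
print(arm.observe()['position'],arm.observe()['clock'])
snap('wrist','w1');print(arm.observe()['ee_rot'],arm.observe()['force'])
E
```

```text
[ 0.41984359 -0.14133816  0.25009291] 1.55
[ 2.37784869e+00 -2.05280889e+00 -2.64782344e-04] [-0.20807344  0.75666303  0.50804888]
```

View pics/w1.png

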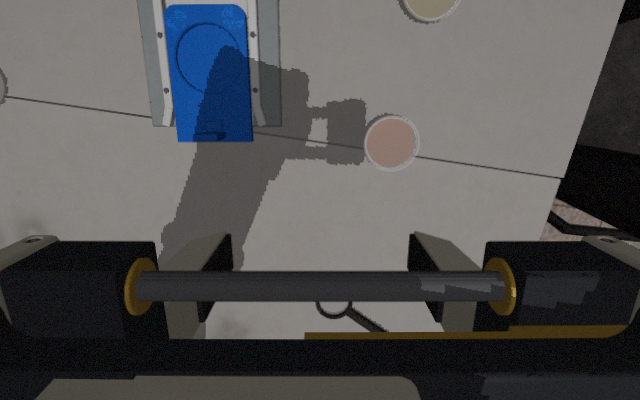

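```bash
python3 - <<'E'
from h import *
crop('w1',130,0,290,150,5,'w1a');crop('w1',350,100,440,185,7,'w1b')
E
```

```text
(no output)
```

View pics/w1a.png

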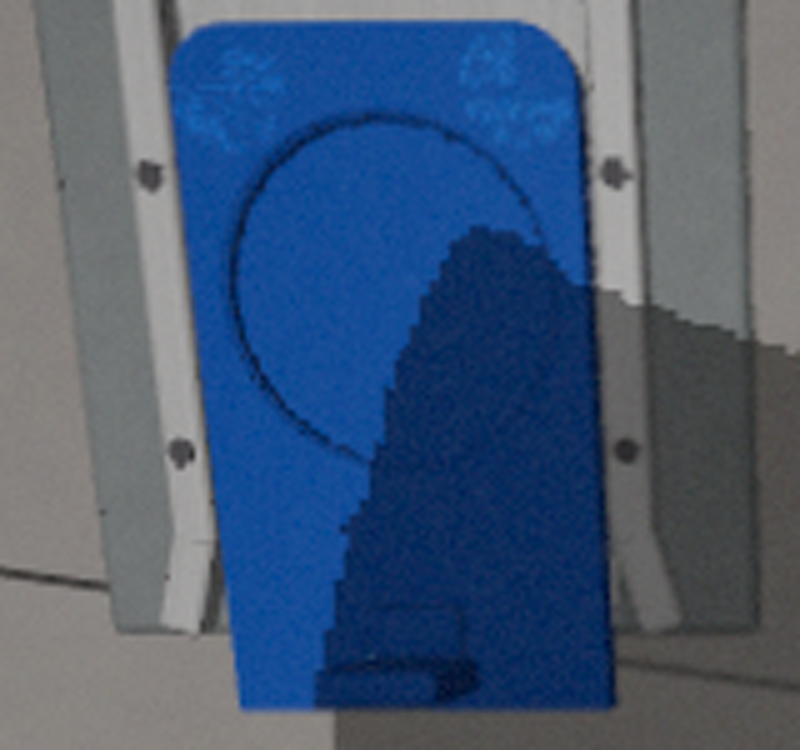

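View pics/w1b.png

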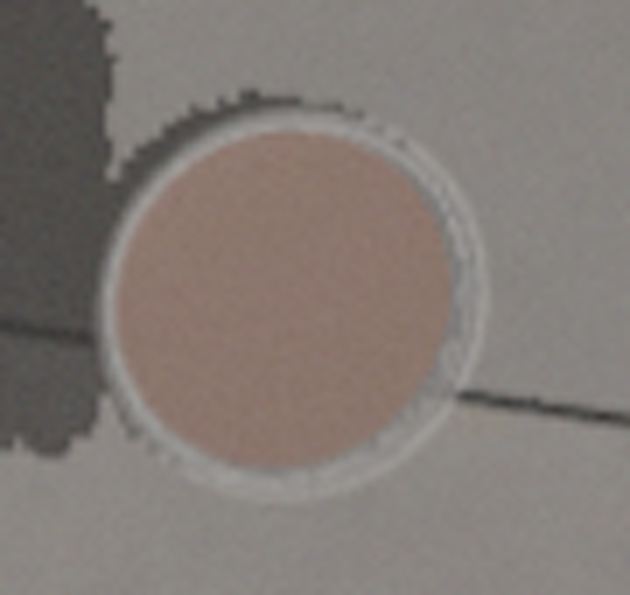

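```bash
python3 - <<'E'
from h import *
z=load('w1')
A=lambda u,v,h: px2w(z,130+u/5-.4,v/5-.4,h)
B=lambda u,v,h: px2w(z,350+u/7-.4,100+v/7-.4,h)
def circ(P):
    P=np.array(P)[:,:2];M=np.c_[2*P,np.ones(len(P))];s=np.linalg.lstsq(M,(P**2).sum(1),rcond=None)[0];return s[:2],np.sqrt(s[2]+s[0]**2+s[1]**2)
print('pink',circ([B(u,v,.012) for u,v in[(98,300),(490,290),(290,108),(285,503),(155,165),(430,160),(150,440),(430,440)]]))
print('recess',circ([A(u,v,.024) for u,v in[(230,280),(385,113),(262,185),(300,137),(460,130),(520,190),(543,235),(245,365),(290,420),(365,462)]]))
for n,q in dict(FLs=(172,85),BL=(241,708),FRs=(580,85),BR=(614,708),front1=(230,22),front2=(520,22),b1=(260,708)).items(): print(n,A(*q,.024))
for n,q in dict(rL0=(113,20),rLo=(163,500),rRi=(583,20),rRo=(650,500),scrL1=(150,175),scrL2=(181,452),scrR1=(614,172),scrR2=(626,451)).items(): print(n,A(*q,.024))
for n,q in dict(tabl=(355,610),tabr=(465,605),tl2=(330,665),tr2=(478,660)).items(): print(n,A(*q,.056),A(*q,.024))
for n,q in dict(bl=(115,632),br=(760,632)).items(): print(n,A(*q,.014),A(*q,0))
E
```

```text
pink (array([ 0.4593005, -0.2192443]), np.float64(0.03278148499981243))
recess (array([ 0.52009958, -0.00598625]), np.float64(0.03515021633315091))
FLs [0.5544518  0.04201173 0.024     ]
BL [0.42793567 0.02361274 0.024     ]
FRs [ 0.56627651 -0.04156305  0.024     ]
BR [ 0.44013567 -0.0602587   0.024     ]
front1 [0.56787734 0.03049045 0.024     ]
front2 [ 0.57618586 -0.02838587  0.024     ]
b1 [0.42855685 0.01932541 0.024     ]
rL0 [0.56493193 0.05435656 0.024     ]
rLo [0.47110241 0.04208107 0.024     ]
rRi [ 0.57837494 -0.04110496  0.024     ]
rRo [ 0.48638208 -0.06393181  0.024     ]
scrL1 [0.53662464 0.04617662 0.024     ]
scrL2 [0.48179632 0.03837224 0.024     ]
scrR1 [ 0.550873   -0.05003751  0.024     ]
scrR2 [ 0.49583365 -0.05776609  0.024     ]
tabl [ 0.45678941 -0.01195813  0.056     ] [ 0.45344545 -0.00101261  0.024     ]
tabr [ 0.4610131  -0.03417268  0.056     ] [ 0.45806162 -0.02529138  0.024     ]
tl2 [ 0.44493935 -0.00739053  0.056     ] [0.44049426 0.00397943 0.024     ]
tr2 [ 0.45034301 -0.03756733  0.056     ] [ 0.44640004 -0.02900148  0.024     ]
bl [0.43951683 0.05710671 0.014     ] [0.43758702 0.06387735 0.        ]
br [ 0.46085445 -0.09000232  0.014     ] [ 0.4596978  -0.08856208  0.        ]
```

```bash
python3 - <<'E'
from h import *
y=np.radians(-81.75)
plan([.4597,-.2192,.08],y);plan([.4597,-.2192,.0155],y)
E
```

```text
shift share [ 0.1661 -0.056   0.3402] dist 0.1913
turn share [ 0.0003 -0.      0.0024]
shift share [ 0.1661 -0.0561  0.4692] dist 0.2504
turn share [ 0.0003 -0.      0.0024]
```

>>> play_rows(
  rows=[
    [[0.1661,-0.0561,0.2],[0,0,0.002],1],
    [[0.1661,-0.0561,0.3402],[0,0,0.002],1],
    [[0.1661,-0.0561,0.3402],[0,0,0.002],1],
    [[0.1661,-0.0561,0.3402],[0,0,0.002],1],
    [[0.1661,-0.0561,0.3402],[0,0,0.002],1],
    [[0.1661,-0.0561,0.3402],[0,0,0.002],1],
    [[0.1661,-0.0561,0.3402],[0,0,0.002],1],
    [[0.1661,-0.0561,0.3402],[0,0,0.002],1],
  ],
)

```text
clock: 2.4
position: [0.4613, -0.218, 0.0823]
ee_rot: [-2.378, 2.051, -0.005]
force: [0.3, -0.7, 0.0]
width: 1.004
```

```bash
python3 - <<'E'
from h import *
y=np.radians(-81.75)
plan([.4597,-.2192,.0155],y)
snap('wrist','w2')
E
```

```text
shift share [0.0016 0.004  0.1335] dist 0.0668
turn share [-0.003  -0.0015  0.0029]
```

View pics/w2.png

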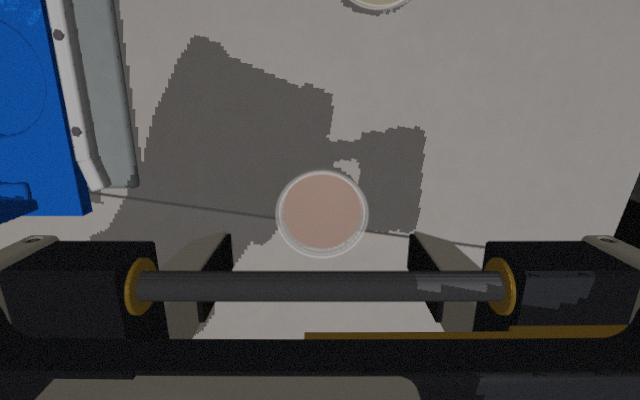

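The wrist view shows the dish between the open fingers, centred at about (322,213).

```bash
python3 - <<'E'
from h import *
z=load('w2'); a=[px2w(z,u,v,.012)[:2] for u,v in[(276,212),(368.5,213),(321,169.5),(322,257.5)]]
print(np.round(a,4),(a[0]+a[1])/2,(a[2]+a[3])/2)
E
```

```text
[[ 0.4567 -0.187 ]
 [ 0.4654 -0.2514]
 [ 0.4913 -0.2138]
 [ 0.4267 -0.2241]] [ 0.46103824 -0.21919472] [ 0.4589865  -0.21895986]
```

>>> play_rows(
  rows=[
    [[0,0,0.07],[0,0,0],1],
    [[0,0,0.11],[0,0,0],1],
    [[0,0,0.129],[0,0,0],1],
    [[0,0,0.129],[0,0,0],1],
    [[0,0,0.129],[0,0,0],1],
    [[0,0,0.129],[0,0,0],1],
  ],
)

```text
clock: 3.05
position: [0.4612, -0.2185, 0.0168]
ee_rot: [-2.377, 2.053, -0.003]
force: [0.3, 0.4, 0.9]
width: 0.999
```

```bash
python3 - <<'E'
from h import *
y=np.radians(-81.75)
plan([.4595,-.2191,.0155],y)
E
```

```text
shift share [0.0007 0.0035 0.0026] dist 0.0022
turn share [-0.0017 -0.001   0.0022]
```

>>> play_rows(
  rows=[
    [[0,0.003,0.002],[0,0,0],1],
    [[0,0.003,0.002],[0,0,0],1],
    [[0,0.003,0.002],[0,0,0],0.5],
    [[0,0.003,0.002],[0,0,0],0.2],
    [[0,0.003,0.002],[0,0,0],0.2],
    [[0,0.003,0.002],[0,0,0],0],
    [[0,0.003,0.002],[0,0,0],0],
    [[0,0.003,0.002],[0,0,0],0],
  ],
  newtons=10,
)

```text
clock: 3.85
position: [0.4588, -0.2185, 0.0146]
ee_rot: [2.378, -2.053, 0.0]
force: [-0.2, -0.3, 0.3]
width: 0.697
```

```bash
python3 - <<'E'
from h import *
y=np.radians(-81.75)
plan([.4595,-.2191,.0155],y); s=arm.observe();print(s['width'],s['width']*92,s['force'])
E
```

```text
shift share [ 0.0014 -0.0012 -0.0017] dist 0.0013
turn share [-0.     -0.0001  0.0022]
0.6967214081465242 64.09836954948022 [-0.15782053 -0.34090204  0.2524663 ]
```

>>> play_rows(
  rows=[
    [[0,0,-0.03],[0,0,0],0],
    [[0,0,-0.08],[0,0,0],0],
    [[0,0,-0.13],[0,0,0],0],
    [[0,0,-0.14],[0,0,0],0],
    [[0,0,-0.14],[0,0,0],0],
    [[0,0,-0.14],[0,0,0],0],
    [[0,0,-0.14],[0,0,0],0],
    [[0,0,-0.14],[0,0,0],0],
  ],
)

```text
clock: 4.65
position: [0.4582, -0.2182, 0.0837]
ee_rot: [2.377, -2.053, -0.003]
force: [0.6, 1.0, 0.3]
width: 0.697
```

```bash
python3 - <<'E'
from h import *
y=np.radians(-81.75)
plan([.5200,-.0059,.085],y); s=arm.observe();print(s['width']*92,s['force'],s['position'])
snap('wrist','w3')
E
```

```text
shift share [-0.4021 -0.1842 -0.0026] dist 0.2211
turn share [0.0015 0.0008 0.0022]
64.13023599953611 [0.55012435 0.97084149 0.27098275] [ 0.45819758 -0.21821452  0.08369121]
```

View pics/w3.png

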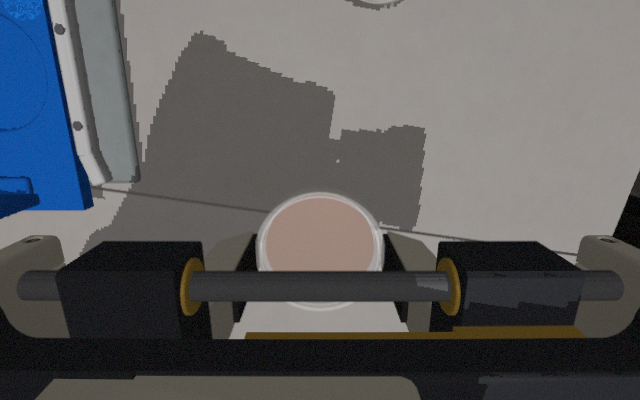

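```bash
python3 - <<'E'
from h import *
z=load('w3'); s,p,R=tool(); hh=p[2]-.0146+.0135
a=[px2w(z,u,v,hh) for u,v in[(256.5,248),(384,248),(320,192),(320,310)]]
for q in a: print(np.round(R.T@(q-p),4))
E
```

```text
[-0.0323 -0.004   0.0011]
[ 0.0313 -0.004   0.0011]
[-0.0006 -0.0329  0.0011]
[-0.0007  0.0317  0.0011]
```

>>> play_rows(
  rows=[
    [[-0.08,-0.03,0],[0,0,0.002],0],
    [[-0.16,-0.07,0],[0,0,0.002],0],
    [[-0.24,-0.11,0],[0,0,0.002],0],
    [[-0.32,-0.15,0],[0,0,0.002],0],
    [[-0.38,-0.175,0],[0,0,0.002],0],
    [[-0.402,-0.184,0],[0,0,0.002],0],
    [[-0.402,-0.184,0],[0,0,0.002],0],
    [[-0.402,-0.184,0],[0,0,0.002],0],
    [[-0.402,-0.184,0],[0,0,0.002],0],
    [[-0.402,-0.184,0],[0,0,0.002],0],
  ],
)

```text
clock: 5.7
position: [0.5202, -0.008, 0.0846]
ee_rot: [2.372, -2.058, 0.0]
force: [0.9, -0.2, -0.4]
width: 0.7
```

```bash
python3 - <<'E'
from h import *
y=np.radians(-81.75)
plan([.5197,-.0060,.0336],y); s=arm.observe();print(s['width']*92,s['force'],s['position'])
snap('wrist','w4');snap('top','t4');snap('scene','s4')
crop('t4',300,110,450,250,5,'t4c')
E
```

```text
shift share [-0.0042  0.0004  0.102 ] dist 0.051
turn share [ 0.0003 -0.0006 -0.0023]
64.37144122531411 [ 0.89058706 -0.15064037 -0.37919738] [ 0.52021524 -0.00799779  0.08457861]
```

View pics/w4.png

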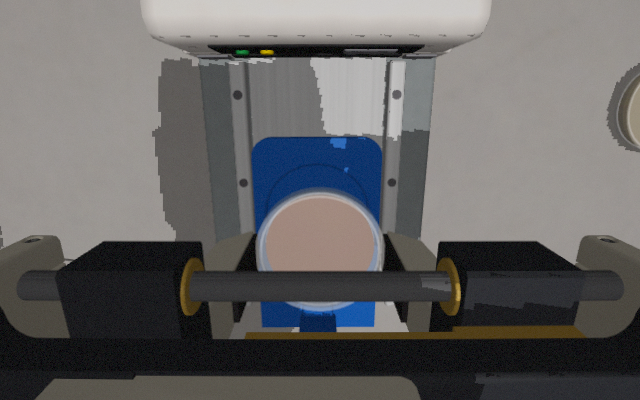

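```bash
python3 - <<'E'
from h import *
crop('w4',220,40,420,190,4,'w4c')
E
```

```text
(no output)
```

View pics/w4c.png

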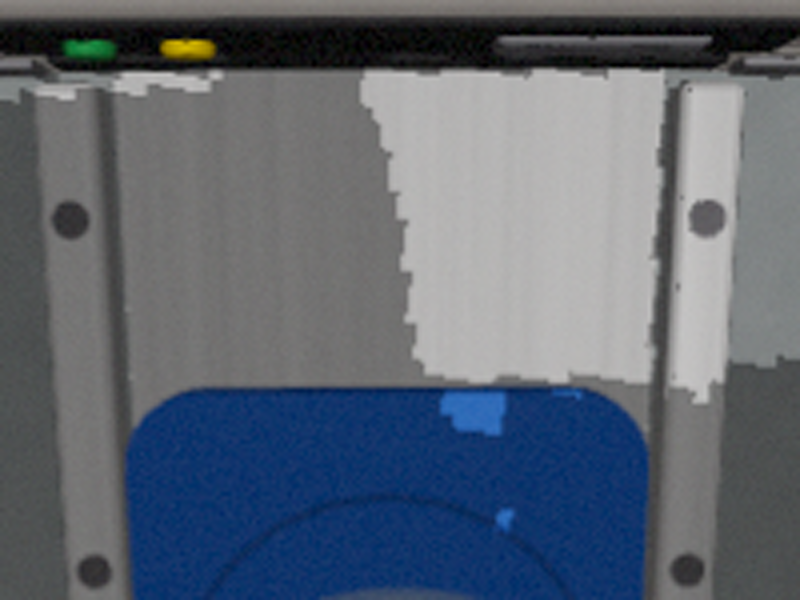

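View pics/s4.png

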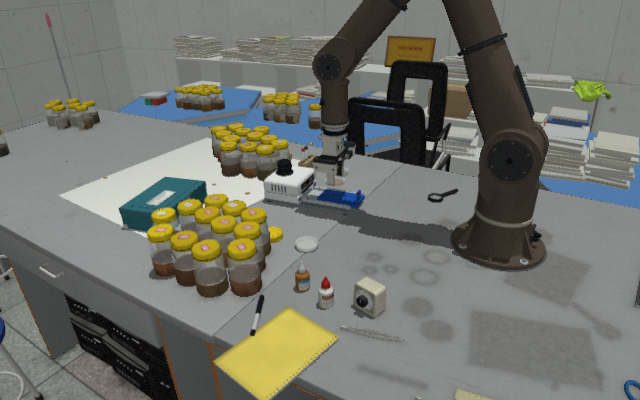

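```bash
python3 - <<'E'
from h import *
z=load('w4'); s,p,R=tool()
W=lambda u,v,h: px2w(z,u,v,h)
A=lambda u,v,h: px2w(z,220+u/4-.4,40+v/4-.4,h)
def sh(n,q): print(n,np.round(q,4),'tool',np.round(R.T@(q-p),4))
sh('frontmid',A(388,388,.024));sh('FLside',A(126,470,.024));sh('FRside',A(649,470,.024))
sh('recess top',A(388,493,.024))
for u,v in[(205,600),(575,600),(245,555),(540,555)]: sh('arc',A(u,v,.024))
sh('rear L',W(262,327,.024));sh('rear R',W(374,327,.024))
hh=p[2]-.0146+.0135
for u,v in[(256.5,248),(384,248),(320,189),(320,310)]: sh('dish',W(u,v,hh))
E
```

```text
frontmid [0.5724 0.0025 0.024 ] tool [-0.0021 -0.0529  0.0607]
FLside [0.5536 0.0424 0.024 ] tool [-0.0442 -0.0399  0.0606]
FRside [ 0.5655 -0.0408  0.024 ] tool [ 0.0397 -0.0398  0.0607]
recess top [5.558e-01 2.000e-04 2.400e-02] tool [-0.0022 -0.0361  0.0607]
arc [0.5339 0.0276 0.024 ] tool [-0.0324 -0.0183  0.0607]
arc [ 0.5425 -0.0328  0.024 ] tool [ 0.0286 -0.0183  0.0607]
arc [0.5424 0.0219 0.024 ] tool [-0.0256 -0.0259  0.0607]
arc [ 0.5492 -0.0258  0.024 ] tool [ 0.0226 -0.0259  0.0607]
rear L [0.4269 0.0236 0.024 ] tool [-0.0437  0.0882  0.0607]
rear R [ 0.4388 -0.0596  0.024 ] tool [0.0404 0.0883 0.0607]
dish [0.5197 0.0249 0.0836] tool [-0.0317 -0.0038  0.0011]
dish [ 0.5287 -0.0381  0.0836] tool [ 0.0319 -0.0038  0.0011]
dish [ 0.5542 -0.0022  0.0836] tool [-0.     -0.0342  0.0011]
dish [ 0.4888 -0.0115  0.0836] tool [-0.0001  0.0319  0.0011]
```

>>> play_rows(
  rows=[
    [[0,0,0.03],[0,0,0],0],
    [[0,0,0.06],[0,0,0],0],
    [[0,0,0.075],[0,0,0],0],
    [[0,0,0.075],[0,0,0],0],
    [[0,0,0.075],[0,0,0],0],
    [[0,0,0.075],[0,0,0],0],
    [[0,0,0.075],[0,0,0],0],
    [[0,0,0.075],[0,0,0],0],
  ],
)

```text
clock: 6.65
position: [0.5208, -0.0062, 0.0476]
ee_rot: [-2.375, 2.055, -0.001]
force: [-0.4, 0.5, -0.6]
width: 0.698
```

```bash
python3 - <<'E'
from h import *
y=np.radians(-81.75)
plan([.5197,-.0060,.0336],y); s=arm.observe();print(s['width']*92,s['force'],s['position'])
snap('wrist','w5')
crop('w5',220,40,420,190,4,'w5c')
E
```

```text
shift share [-0.0006  0.0022  0.0279] dist 0.014
turn share [-0.0008 -0.0001  0.0001]
64.20033076316261 [-0.44477092  0.54472077 -0.55116861] [ 0.52083301 -0.00615569  0.04756441]
```

View pics/w5.png

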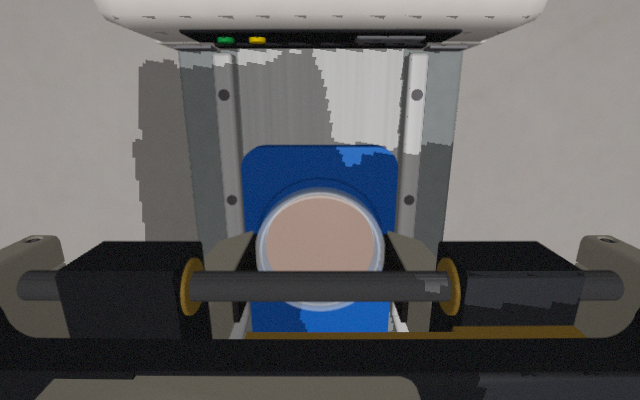

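View pics/w5c.png

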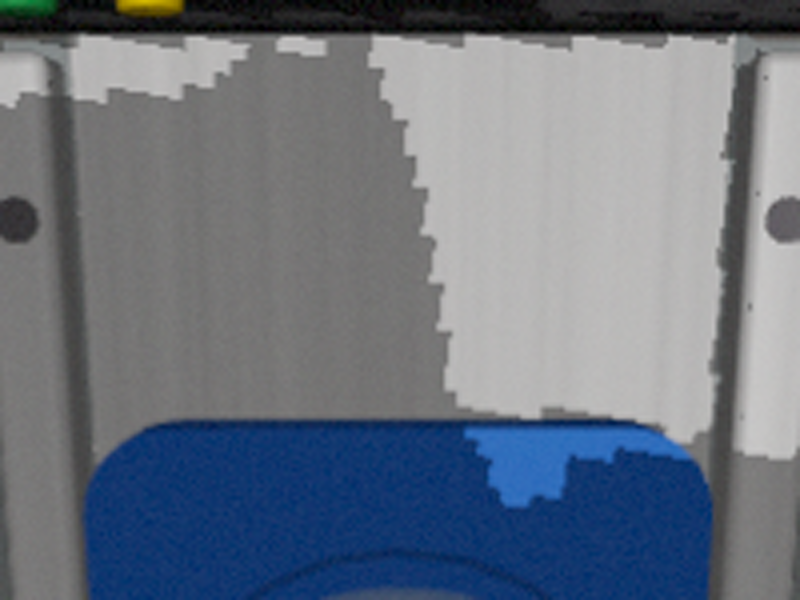

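```bash
python3 - <<'E'
from h import *
z=load('w5'); s,p,R=tool()
W=lambda u,v,h: px2w(z,u,v,h)
A=lambda u,v,h: px2w(z,220+u/4-.4,40+v/4-.4,h)
def sh(n,q): print(n,'tool',np.round(R.T@(q-p),4))
sh('frontmid',A(398,421,.024));sh('FLside',A(84,520,.024));sh('FRside',A(713,520,.024))
sh('recess top',A(398,548,.024));sh('rc',A(240,600,.024));sh('rc',A(552,600,.024))
hh=p[2]-.0146+.0135
for u,v in[(256.5,248),(384,248),(320,189),(320,310)]: sh('dish',W(u,v,hh))
E
```

```text
frontmid tool [-0.0011 -0.0524  0.0235]
FLside tool [-0.0431 -0.0393  0.0235]
FRside tool [ 0.041  -0.0393  0.0235]
recess top tool [-0.0011 -0.0355  0.0235]
rc tool [-0.0226 -0.0282  0.0235]
rc tool [ 0.0198 -0.0282  0.0235]
dish tool [-0.0323 -0.004   0.0011]
dish tool [ 0.0313 -0.004   0.0011]
dish tool [-0.0006 -0.0344  0.0011]
dish tool [-0.0006  0.0317  0.0011]
```

>>> play_rows(
  rows=[
    [[-0.0014,0.001,0.008],[0,0,0],0],
    [[-0.0014,0.001,0.016],[0,0,0],0],
    [[-0.0014,0.001,0.019],[0,0,0],0],
    [[-0.0014,0.001,0.021],[0,0,0],0],
    [[-0.0014,0.001,0.021],[0,0,0],0],
    [[-0.0014,0.001,0.021],[0,0,0],0],
    [[-0.0014,0.001,0.021],[0,0,0],0],
  ],
)

```text
clock: 7.4
position: [0.52, -0.0056, 0.0367]
ee_rot: [-2.376, 2.056, -0.0]
force: [0.1, 0.4, -0.1]
width: 0.699
```

```bash
python3 - <<'E'
from h import *
y=np.radians(-81.75)
plan([.5197,-.0060,.0336],y); s=arm.observe();print(s['width']*92,s['force'],s['position'])
E
```

```text
shift share [0.0007 0.0007 0.0062] dist 0.0032
turn share [-0.0002 -0.0001  0.0002]
64.33998786673136 [ 0.12532477  0.40743583 -0.09484531] [ 0.52000118 -0.00559077  0.03671343]
```

>>> play_rows(
  rows=[
    [[0,0,0.002],[0,0,0],0],
    [[0,0,0.004],[0,0,0],0],
    [[0,0,0.005],[0,0,0],0],
    [[0,0,0.0055],[0,0,0],0],
    [[0,0,0.0055],[0,0,0],0],
    [[0,0,0.0055],[0,0,0],0],
  ],
)

```text
clock: 8.0
position: [0.5199, -0.0056, 0.0339]
ee_rot: [2.376, -2.056, 0.0]
force: [-0.7, -0.1, 0.4]
width: 0.698
```

```bash
python3 - <<'E'
from h import *
s=arm.observe();print(s['width']*92,s['force'],s['position'])
snap('wrist','w6')
crop('w6',220,130,420,330,4,'w6c')
E
```

```text
64.2470584791079 [-0.71536254 -0.05230827  0.41375988] [ 0.51992388 -0.00556209  0.03387625]
```

View pics/w6c.png

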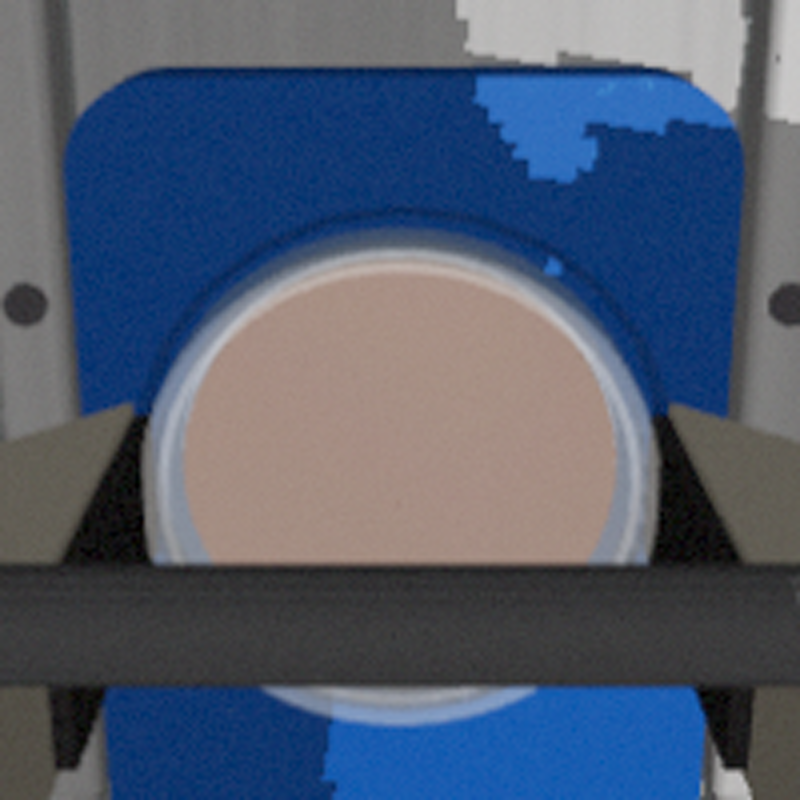

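>>> play_rows(
  rows=[
    [[0,0,0.0005],[0,0,0],0],
    [[0,0,0.001],[0,0,0],0],
    [[0,0,0.001],[0,0,0],0],
  ],
)

```text
clock: 8.35
position: [0.52, -0.0056, 0.0336]
ee_rot: [-2.376, 2.056, -0.0]
force: [-1.0, 0.1, 3.5]
width: 0.698
```

>>> play_rows(
  rows=[
    [[0,0,0],[0,0,0],0.5],
    [[0,0,0],[0,0,0],0.7],
    [[0,0,0],[0,0,0],0.9],
    [[0,0,-0.01],[0,0,0],0.9],
    [[0,0,-0.04],[0,0,0],0.9],
    [[0,0,-0.1],[0,0,0],0.9],
    [[0,0.05,-0.18],[0,0,0],0.9],
    [[0,0.1,-0.24],[0,0,0],0.9],
    [[0,0.14,-0.24],[0,0,0],0.9],
    [[0,0.14,-0.24],[0,0,0],0.9],
  ],
)

```text
clock: 9.35
position: [0.4486, -0.0162, 0.1545]
ee_rot: [2.375, -2.056, 0.001]
force: [0.7, 0.5, -0.5]
width: 0.953
```

```bash
python3 - <<'E'
from h import *
s=arm.observe();print(s['width']*92,s['force'],s['position'])
snap('wrist','w7')
E
```

```text
87.67594184779219 [ 0.68162537  0.5189335  -0.45729855] [ 0.44863269 -0.01623123  0.15448843]
```

View pics/w7.png

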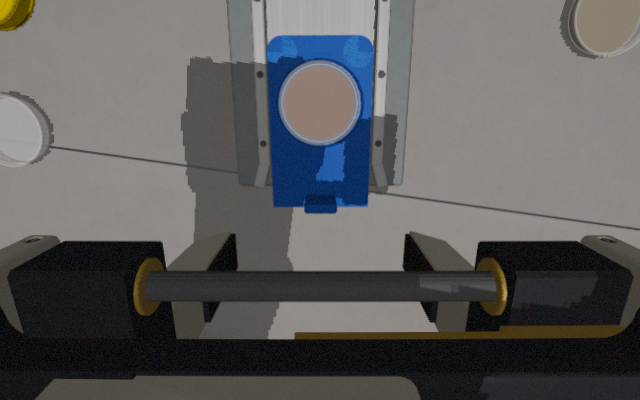

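```bash
python3 - <<'E'
from h import *
crop('w7',250,20,390,220,4,'w7c')
z=load('w7')
for u,v in[(320,70),(320,130),(290,100),(350,100),(320,100),(320,160),(280,170)]: print(u,v,np.round(px2w(z,u,v),4))
E
```

```text
320 70 [ 0.547  -0.0013  0.0335]
320 130 [ 0.502  -0.0078  0.033 ]
290 100 [0.5216 0.0189 0.0335]
350 100 [ 0.5284 -0.0279  0.0333]
320 100 [ 0.525  -0.0045  0.0332]
320 160 [ 0.4764 -0.0115  0.0244]
280 170 [0.463  0.0213 0.025 ]
```

View pics/w7c.png

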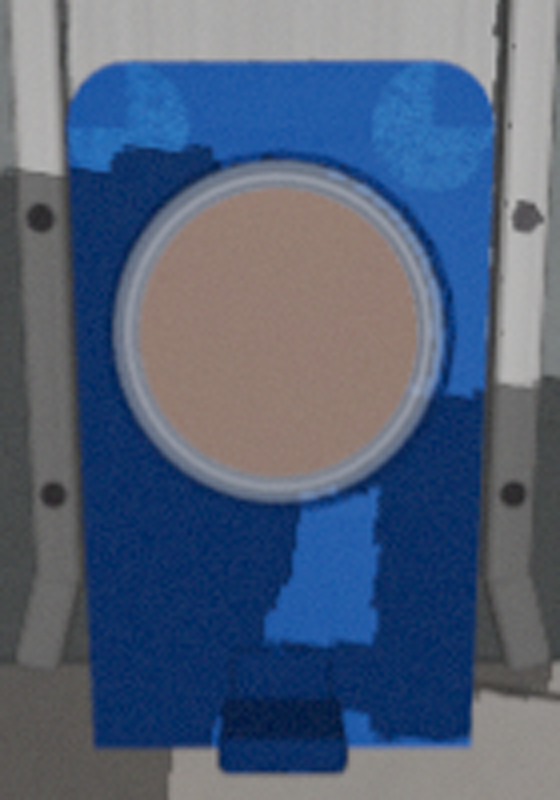

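The dish lies flat and concentric in the recess: its top is at z≈0.033 all over. Next I'll go behind the tab with the fingers shut.

```bash
python3 - <<'E'
from h import *
y=np.radians(-81.75)
z=load('w7');s,p,R=tool()
for u,v in[(218,772),(346,772),(222,740),(346,738)]: q=px2w(z,250+u/4-.4,20+v/4-.4,.056);print(np.round(q,4),R.T@(q-p))
plan([.408,-.022,.12],y);plan([.408,-.022,.039],y)
E
```

```text
[ 0.4382 -0.0043  0.056 ] [-0.01322052  0.01012913  0.09808331]
[ 0.4418 -0.0294  0.056 ] [0.0121388  0.01014081 0.0980944 ]
[ 0.4449 -0.0042  0.056 ] [-0.01234374  0.00349415  0.09808968]
[ 0.4488 -0.0283  0.056 ] [0.0120465  0.00309375 0.09810072]
shift share [-0.      0.085   0.0681] dist 0.0545
turn share [-0.0009 -0.0004 -0.0002]
shift share [-1.000e-04  8.510e-02  2.301e-01] dist 0.1227
turn share [-0.0009 -0.0004 -0.0002]
```

>>> play_rows(
  rows=[
    [[-0.001,0.085,0.03],[0,0,0],-1],
    [[-0.001,0.085,0.06],[0,0,0],-1],
    [[-0.001,0.085,0.1],[0,0,0],-1],
    [[-0.001,0.085,0.15],[0,0,0],-1],
    [[-0.001,0.085,0.19],[0,0,0],-1],
    [[-0.001,0.085,0.22],[0,0,0],-1],
    [[-0.001,0.085,0.23],[0,0,0],-1],
    [[-0.001,0.085,0.23],[0,0,0],-1],
    [[-0.001,0.085,0.23],[0,0,0],-1],
    [[-0.001,0.085,0.23],[0,0,0],-1],
  ],
)

```text
clock: 10.4
position: [0.4092, -0.0212, 0.039]
ee_rot: [-2.375, 2.055, -0.002]
force: [-0.4, -0.0, 0.3]
width: 0.127
```

```bash
python3 - <<'E'
from h import *
s=arm.observe();print(s['width']*92,s['force'],s['position'])
plan([.408,-.022,.039],np.radians(-81.75))
snap('wrist','w8');snap('scene','s8');crop('s8',240,140,440,290,4,'s8c')
E
```

```text
11.719269611246206 [-0.41399968 -0.03312574  0.29107905] [ 0.40919035 -0.02118476  0.03899284]
shift share [ 0.0013  0.0026 -0.    ] dist 0.0014
turn share [-0.0012 -0.0001  0.0001]
```

View pics/w8.png

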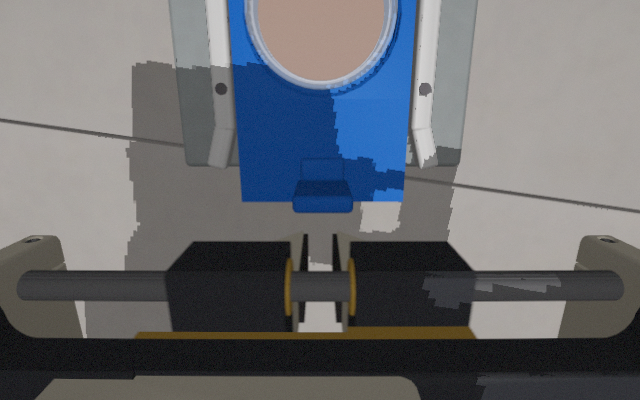

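View pics/s8c.png

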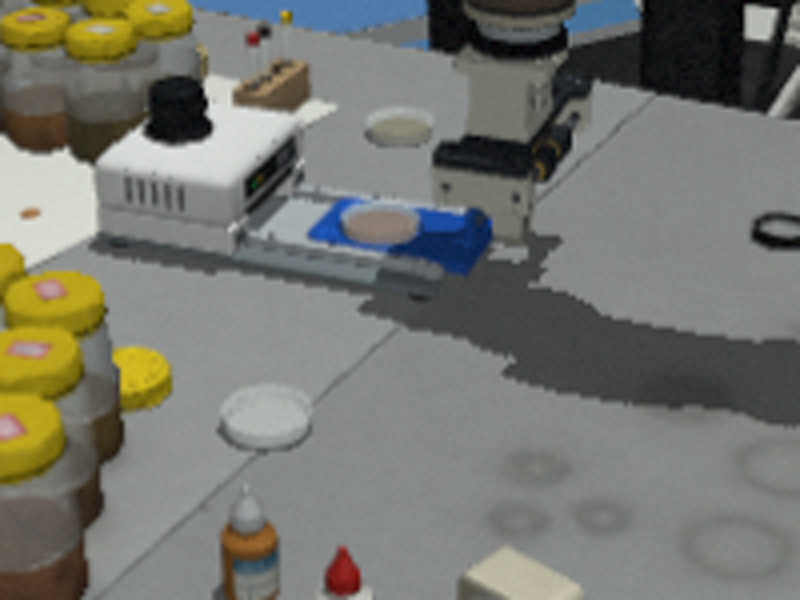

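>>> play_rows(
  rows=[
    [[0,-0.01,0],[0,0,0],-1],
    [[0,-0.02,0],[0,0,0],-1],
    [[0,-0.03,0],[0,0,0],-1],
    [[0,-0.036,0],[0,0,0],-1],
    [[0,-0.04,0],[0,0,0],-1],
    [[0,-0.044,0],[0,0,0],-1],
    [[0,-0.048,0],[0,0,0],-1],
    [[0,-0.052,0],[0,0,0],-1],
    [[0,-0.056,0],[0,0,0],-1],
    [[0,-0.06,0],[0,0,0],-1],
  ],
)

```text
clock: 11.5
position: [0.4385, -0.0169, 0.0383]
ee_rot: [-2.376, 2.056, -0.0]
force: [-1.9, 1.2, -0.6]
width: 0.005
```

```bash
python3 - <<'E'
from h import *
s=arm.observe();print(s['width']*92,s['force'],s['position'])
snap('wrist','w9')
E
```

```text
0.4925927862728121 [-1.8662327   1.16504321 -0.64994465] [ 0.43852063 -0.01687011  0.03833668]
```

View pics/w9.png

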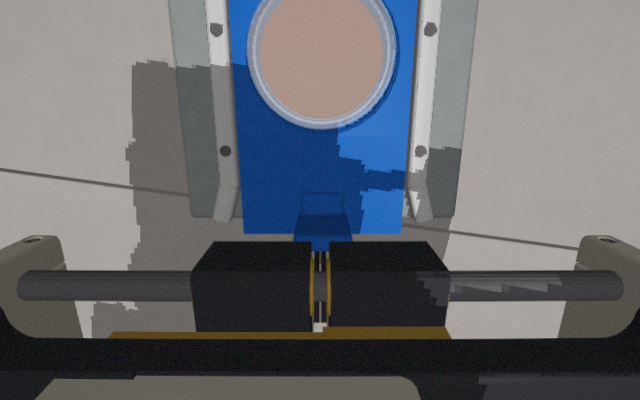

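>>> play_rows(
  rows=[
    [[0,-0.008,0],[0,0,0],-1],
    [[0,-0.016,0],[0,0,0],-1],
    [[0,-0.024,0],[0,0,0],-1],
    [[0,-0.032,0],[0,0,0],-1],
    [[0,-0.04,0],[0,0,0],-1],
    [[0,-0.048,0],[0,0,0],-1],
    [[0,-0.056,0],[0,0,0],-1],
    [[0,-0.064,0],[0,0,0],-1],
    [[0,-0.072,0],[0,0,0],-1],
    [[0,-0.08,0],[0,0,0],-1],
  ],
)

```text
clock: 12.55
position: [0.4776, -0.0113, 0.0383]
ee_rot: [2.375, -2.055, -0.001]
force: [-4.8, -0.8, 4.6]
width: 0.004
```

```bash
python3 - <<'E'
from h import *
s=arm.observe();print(s['width']*92,s['force'],s['position'])
plan(s['position'],np.radians(-81.75))
snap('wrist','w10')
E
```

```text
0.3634215193168697 [-4.83787699 -0.82021149  4.61298066] [ 0.47758638 -0.01125832  0.03834173]
shift share [0. 0. 0.] dist 0.0
turn share [ 0.0009 -0.0001  0.0001]
```

View pics/w10.png

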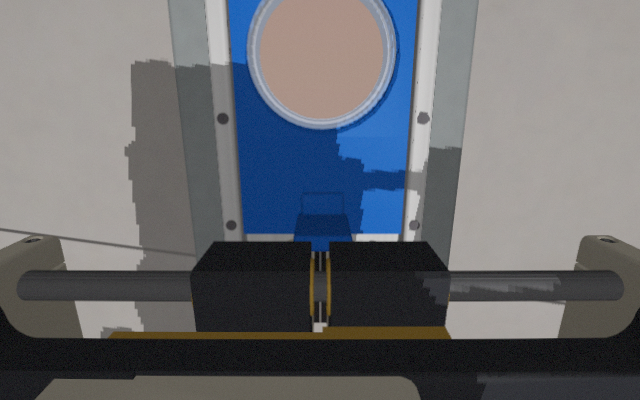

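>>> play_rows(
  rows=[
    [[0,-0.08,0],[0,0,0],-1],
  ],
)

```text
clock: 12.7
position: [0.5115, -0.0067, 0.0375]
ee_rot: [2.37, -2.052, -0.009]
force: [-7.7, -1.3, 3.1]
width: 0.002
```

```bash
python3 - <<'E'
from h import *
s=arm.observe();print(s['force'],s['position'])
for f in('w8','w9','w10'):
  z=load(f)
  for u,v in[(320,30),(320,90),(290,60),(350,60),(260,190),(390,190),(320,233),(320,205)]: print(f,u,v,np.round(px2w(z,u,v),4))
E
```

```text
[-7.74402512 -1.28623912  3.13746205] [ 0.51153852 -0.00669966  0.0374895 ]
w8 320 30 [ 0.5118 -0.0057  0.0337]
w8 320 90 [ 0.4879 -0.0092  0.0198]
w8 290 60 [0.498  0.0056 0.0335]
w8 350 60 [ 0.5018 -0.0205  0.0337]
w8 260 190 [0.4349 0.0143 0.0254]
w8 390 190 [ 0.4444 -0.0519  0.0248]
w8 320 233 [ 0.4055 -0.0211 -0.0006]
w8 320 205 [ 0.4407 -0.016   0.0557]
w9 320 30 [ 0.5416 -0.0013  0.0331]
w9 320 90 [ 0.5172 -0.0048  0.0334]
w9 290 60 [0.5277 0.0099 0.0341]
w9 350 60 [ 0.5316 -0.0161  0.0327]
w9 260 190 [ 0.5117 -0.0056  0.1887]
w9 390 190 [ 0.4741 -0.0475  0.024 ]
w9 320 233 [ 0.4566 -0.0136  0.0519]
w9 320 205 [ 0.4626 -0.0127  0.0294]
w10 320 30 [0.5813 0.0045 0.0335]
w10 320 90 [0.557  0.001  0.0341]
w10 290 60 [0.5676 0.0158 0.033 ]
w10 350 60 [ 0.5712 -0.0102  0.034 ]
w10 260 190 [0.5045 0.0245 0.0247]
w10 390 190 [ 0.5141 -0.0415  0.0249]
w10 320 233 [ 0.4965 -0.0078  0.0522]
w10 320 205 [ 0.5019 -0.007   0.0278]
```

I made a mistake there: rows are relative to the start of each call, so repeating -0.08 commanded another 40 mm in a single row. I'll check the state before going on.

```bash
python3 - <<'E'
from h import *
snap('wrist','w11');snap('scene','s11');crop('s11',240,140,440,290,4,'s11c')
s=arm.observe();print(s['force'],s['position'])
E
```

```text
[0.17455002 0.10959255 1.56993726] [ 0.5221385  -0.00439221  0.03887777]
```

View pics/w11.png

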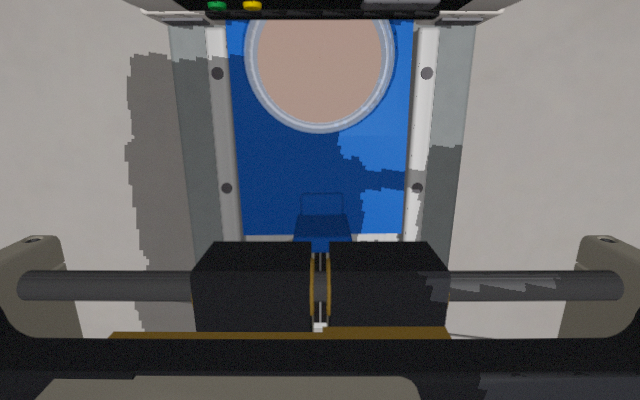

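View pics/s11c.png

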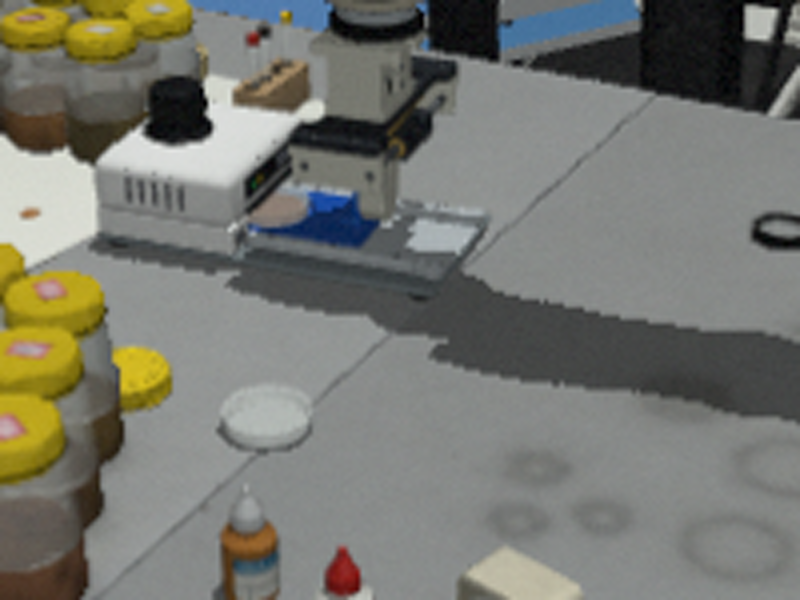

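```bash
python3 - <<'E'
from h import *
z=load('w11')
for u,v in[(320,30),(320,100),(275,60),(365,60),(320,60),(260,190),(390,170)]: print(u,v,np.round(px2w(z,u,v),4))
s=arm.observe();print(s['clock'],s['force'],s['position'])
plan([.5215,-.0046,.039],np.radians(-81.75))
for f in('w9','w11'): crop(f,220,0,420,260,3,f+'c')
a=cv2.imread('pics/w9c.png');b=cv2.imread('pics/w11c.png');b=cv2.resize(b,(600,780));cv2.imwrite('pics/cmp.png',cv2.resize(np.hstack([a,b]),(800,520)))
E
```

```text
320 30 [0.5952 0.0067 0.1894]
320 100 [0.5969 0.007  0.0365]
275 60 [0.6106 0.0287 0.0359]
365 60 [ 0.6164 -0.0101  0.0349]
320 60 [0.6134 0.0094 0.036 ]
260 190 [0.549  0.0309 0.0264]
390 170 [ 0.5687 -0.0327  0.0261]
12.8 [0.17455002 0.10959255 1.56993726] [ 0.5221385  -0.00439221  0.03887777]
shift share [ 0.0002  0.0013 -0.0003] dist 0.0007
turn share [-0.0051  0.0003  0.0007]
```

View pics/cmp.png

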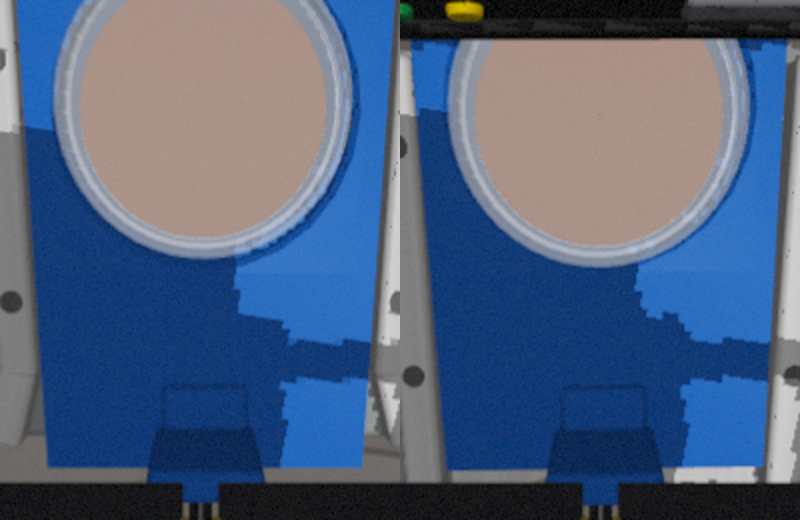

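The carrier is just past the roller, and the dish is still flat but about 2 mm back against the recess wall, which is within limits. I'll continue slowly.

>>> play_rows(
  rows=[
    [[0,-0.004,0],[0,0,0],-1],
    [[0,-0.008,0],[0,0,0],-1],
    [[0,-0.012,0],[0,0,0],-1],
    [[0,-0.016,0],[0,0,0],-1],
    [[0,-0.02,0],[0,0,0],-1],
    [[0,-0.024,0],[0,0,0],-1],
    [[0,-0.028,0],[0,0,0],-1],
    [[0,-0.032,0],[0,0,0],-1],
    [[0,-0.036,0],[0,0,0],-1],
    [[0,-0.04,0],[0,0,0],-1],
  ],
)

```text
clock: 13.8
position: [0.5341, -0.003, 0.038]
ee_rot: [2.373, -2.053, -0.005]
force: [-10.2, -0.5, 7.1]
width: 0.005
```

>>> play_rows(
  rows=[
    [[0,-0.004,0],[0,0,0],-1],
    [[0,-0.008,0],[0,0,0],-1],
    [[0,-0.012,0],[0,0,0],-1],
    [[0,-0.016,0],[0,0,0],-1],
  ],
)

```text
clock: 14.2
position: [0.5421, -0.0017, 0.038]
ee_rot: [2.373, -2.053, -0.005]
force: [-8.4, 0.3, 6.4]
width: 0.002
```

>>> play_rows(
  rows=[
    [[0,-0.003,-0.001],[0,0,0],-1],
    [[0,-0.006,-0.002],[0,0,0],-1],
    [[0,-0.009,-0.002],[0,0,0],-1],
    [[0,-0.012,-0.002],[0,0,0],-1],
    [[0,-0.015,-0.002],[0,0,0],-1],
  ],
)

```text
clock: 14.7
position: [0.5523, -0.0001, 0.0392]
ee_rot: [2.376, -2.055, -0.001]
force: [-5.1, 0.8, -1.3]
width: 0.006
```

>>> play_rows(
  rows=[
    [[0,-0.003,0],[0,0,0],-1],
    [[0,-0.006,0],[0,0,0],-1],
    [[0,-0.009,0],[0,0,0],-1],
    [[0,-0.012,0],[0,0,0],-1],
  ],
)

```text
clock: 15.1
position: [0.5586, 0.0006, 0.0394]
ee_rot: [-2.376, 2.056, -0.0]
force: [-3.7, 1.9, -1.6]
width: 0.009
```

>>> play_rows(
  rows=[
    [[0,-0.0015,0],[0,0,0],-1],
    [[0,-0.003,0],[0,0,0],-1],
    [[0,-0.0045,0],[0,0,0],-1],
    [[0,-0.006,0],[0,0,0],-1],
  ],
)

```text
clock: 15.5
position: [0.5615, 0.001, 0.0394]
ee_rot: [-2.376, 2.056, -0.0]
force: [-3.8, 1.7, -1.2]
width: 0.005
```

>>> play_rows(
  rows=[
    [[0,-0.0015,0],[0,0,0],-1],
    [[0,-0.003,0],[0,0,0],-1],
    [[0,-0.0045,0],[0,0,0],-1],
  ],
)

```text
clock: 15.8
position: [0.5637, 0.0013, 0.0394]
ee_rot: [-2.376, 2.056, -0.0]
force: [-3.5, 1.5, -1.4]
width: 0.009
```

>>> play_rows(
  rows=[
    [[0,-0.0015,0],[0,0,0],-1],
    [[0,-0.003,0],[0,0,0],-1],
    [[0,-0.0045,0],[0,0,0],-1],
  ],
)

```text
clock: 16.1
position: [0.566, 0.0017, 0.0394]
ee_rot: [-2.376, 2.056, -0.0]
force: [-3.3, 1.6, -1.2]
width: 0.004
```

>>> play_rows(
  rows=[
    [[0,-0.0015,0],[0,0,0],-1],
    [[0,-0.003,0],[0,0,0],-1],
    [[0,-0.0045,0],[0,0,0],-1],
  ],
)

```text
clock: 16.4
position: [0.5682, 0.002, 0.0394]
ee_rot: [-2.376, 2.056, -0.0]
force: [-3.1, 1.6, -1.5]
width: 0.004
```

>>> play_rows(
  rows=[
    [[0,-0.0015,0],[0,0,0],-1],
    [[0,-0.003,0],[0,0,0],-1],
    [[0,-0.0045,0],[0,0,0],-1],
  ],
)

```text
clock: 16.7
position: [0.5706, 0.0021, 0.0395]
ee_rot: [-2.375, 2.056, -0.001]
force: [-3.7, 2.0, -1.0]
width: 0.009
```

>>> play_rows(
  rows=[
    [[0,-0.0015,0],[0,0,0],-1],
    [[0,-0.003,0],[0,0,0],-1],
    [[0,-0.0045,0],[0,0,0],-1],
  ],
)

```text
clock: 17.0
position: [0.5725, 0.0025, 0.0393]
ee_rot: [2.375, -2.056, -0.0]
force: [-3.2, 0.7, -1.4]
width: 0.009
```

>>> play_rows(
  rows=[
    [[0,-0.0015,0],[0,0,0],-1],
    [[0,-0.003,0],[0,0,0],-1],
  ],
)

```text
clock: 17.2
position: [0.574, 0.0027, 0.0393]
ee_rot: [2.375, -2.056, -0.0]
force: [-3.1, 0.5, -1.6]
width: 0.01
```

>>> play_rows(
  rows=[
    [[0,-0.0015,0],[0,0,0],-1],
    [[0,-0.003,0],[0,0,0],-1],
  ],
)

```text
clock: 17.4
position: [0.5755, 0.0029, 0.0393]
ee_rot: [2.375, -2.056, -0.0]
force: [-4.3, -0.1, -1.7]
width: 0.005
```

>>> play_rows(
  rows=[
    [[0,-0.0015,0],[0,0,0],-1],
    [[0,-0.003,0],[0,0,0],-1],
  ],
)

```text
clock: 17.6
position: [0.5769, 0.0031, 0.0393]
ee_rot: [2.375, -2.056, -0.0]
force: [-4.1, -1.4, -1.3]
width: 0.007
```

>>> play_rows(
  rows=[
    [[0,-0.0015,0],[0,0,0],-1],
    [[0,-0.003,0],[0,0,0],-1],
  ],
)

```text
clock: 17.8
position: [0.5783, 0.0033, 0.0393]
ee_rot: [2.375, -2.055, -0.0]
force: [-5.2, -0.2, -0.2]
width: 0.002
```

>>> play_rows(
  rows=[
    [[0,-0.001,0],[0,0,0],-1],
    [[0,-0.002,0],[0,0,0],-1],
  ],
)

```text
clock: 18.0
position: [0.5793, 0.0034, 0.0393]
ee_rot: [2.375, -2.055, -0.0]
force: [-3.5, -0.4, -0.1]
width: 0.007
```

>>> play_rows(
  rows=[
    [[0,-0.001,0],[0,0,0],-1],
    [[0,-0.002,0],[0,0,0],-1],
  ],
)

```text
clock: 18.2
position: [0.5802, 0.0036, 0.0393]
ee_rot: [2.375, -2.055, -0.001]
force: [-4.9, -1.3, -0.5]
width: 0.002
```

>>> play_rows(
  rows=[
    [[0,-0.001,0],[0,0,0],-1],
    [[0,-0.002,0],[0,0,0],-1],
  ],
)

```text
clock: 18.4
position: [0.5809, 0.0037, 0.0392]
ee_rot: [2.375, -2.055, -0.001]
force: [-8.3, -1.4, 0.5]
width: 0.004
```

>>> play_rows(
  rows=[
    [[0,-0.001,0],[0,0,0],-1],
    [[0,-0.001,0],[0,0,0],-1],
  ],
)

```text
clock: 18.6
position: [0.581, 0.0037, 0.0392]
ee_rot: [2.375, -2.055, -0.002]
force: [-6.8, 0.4, 0.1]
width: 0.004
```

>>> play_rows(
  rows=[
    [[0,-0.001,0],[0,0,0],-1],
    [[0,-0.002,0],[0,0,0],-1],
    [[0,-0.002,0],[0,0,0],-1],
  ],
)

```text
clock: 18.9
position: [0.5811, 0.0037, 0.039]
ee_rot: [2.373, -2.054, -0.003]
force: [-9.9, -1.3, 2.7]
width: 0.005
```

>>> play_rows(
  rows=[
    [[0,-0.001,0],[0,0,0],-1],
    [[0,-0.002,0],[0,0,0],-1],
    [[0,-0.002,0],[0,0,0],-1],
    [[0,-0.002,0],[0,0,0],-1],
  ],
)

```text
clock: 19.3
position: [0.5811, 0.0037, 0.039]
ee_rot: [2.372, -2.053, -0.005]
force: [-13.0, -1.4, 5.7]
width: 0.005
```

It's a firm stop: the position held at x=0.581 while the force rose from 5 to 13 N. I'll back off gently.

>>> play_rows(
  rows=[
    [[0,0.002,0],[0,0,0],-1],
    [[0,0.004,0],[0,0,0],-1],
    [[0,0.006,0],[0,0,0],-1],
    [[0,0.009,0],[0,0,0],-1],
    [[0,0.013,0],[0,0,0],-1],
    [[0,0.02,0],[0,0,0],-1],
    [[0,0.03,0],[0,0,0],-1],
    [[0,0.04,0],[0,0,0],-1],
  ],
)

```text
clock: 20.1
position: [0.564, 0.0013, 0.0395]
ee_rot: [-2.375, 2.055, -0.001]
force: [-0.5, -0.4, -0.3]
width: 0.005
```

```bash
python3 - <<'E'
from h import *
s=arm.observe();print(s['force'],s['position'],s['clock'])
snap('wrist','w12');snap('scene','s12');crop('s12',240,140,440,290,4,'s12c')
E
```

```text
[-0.54337834 -0.39858938 -0.27635656] [0.56395787 0.00129889 0.03950387] 20.1
```

View pics/w12.png

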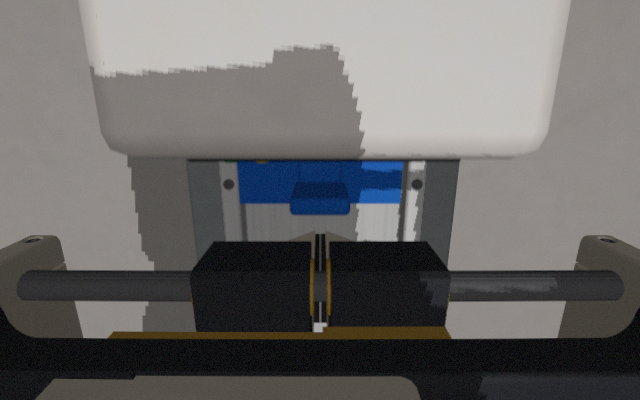

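View pics/s12c.png

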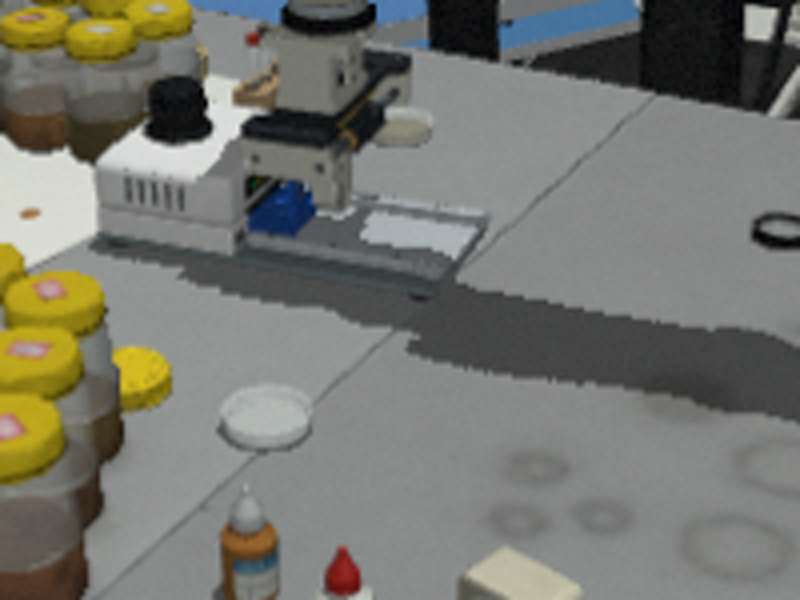

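```bash
python3 - <<'E'
from h import *
z=load('w12');s,p,R=tool()
def sh(n,u,v,h):
    q=px2w(z,u,v,h);print(n,np.round(q,4),np.round(R.T@(q-p),4))
sh('rear',260,203,.024);sh('rear',390,202.5,.024);sh('tab',320,214,.056)
sh('headfront bottom',250,159,.036);sh('scr',228,184,.024);sh('scrR',417,184,.024)
print((np.array([.5811,.0037])-[.619,.008])@[.9897,.1435])
E
```

```text
rear [0.5811 0.0362 0.024 ] [-0.0321 -0.0227  0.0154]
rear [ 0.5912 -0.0312  0.024 ] [ 0.036  -0.0229  0.0154]
tab [0.5905 0.0057 0.056 ] [-0.0006 -0.0276 -0.0166]
headfront bottom [0.6059 0.0411 0.036 ] [-0.0334 -0.0479  0.0034]
scr [0.589  0.0535 0.024 ] [-0.0481 -0.033   0.0154]
scrR [ 0.603 -0.043  0.024] [ 0.0494 -0.0329  0.0154]
-0.038126680000000045
```

The vision check agrees with contact: the tab's rear face is still where the finger left it, 9.5 mm ahead of the contact TCP (half a pad width). That puts the carrier front at reader x≈0.107, inside the stop's range. I'll retreat now.

>>> play_rows(
  rows=[
    [[0,0.06,-0.02],[0,0,0],-1],
    [[0,0.12,-0.08],[0,0,0],-1],
    [[0,0.18,-0.16],[0,0,0],-1],
    [[0,0.2,-0.22],[0,0,0],-1],
    [[0,0.2,-0.25],[0,0,0],-1],
    [[0,0.2,-0.25],[0,0,0],-1],
    [[0,0.2,-0.25],[0,0,0],-1],
    [[0,0.2,-0.25],[0,0,0],-1],
    [[0,0.2,-0.25],[0,0,0],-1],
  ],
)

```text
clock: 21.1
position: [0.4647, -0.013, 0.1633]
ee_rot: [2.375, -2.055, -0.002]
force: [0.9, 0.3, -0.5]
width: 0.004
```

```bash
python3 - <<'E'
from h import *
s=arm.observe();print(s['force'],s['position'],s['clock'],s['dq'].max())
snap('wrist','w13');snap('top','t13')
z=load('w13')
E
```

```text
[ 0.88499568  0.33016295 -0.52977995] [ 0.46471408 -0.01296924  0.16330159] 21.1 0.004123577154329101
```

View pics/w13.png

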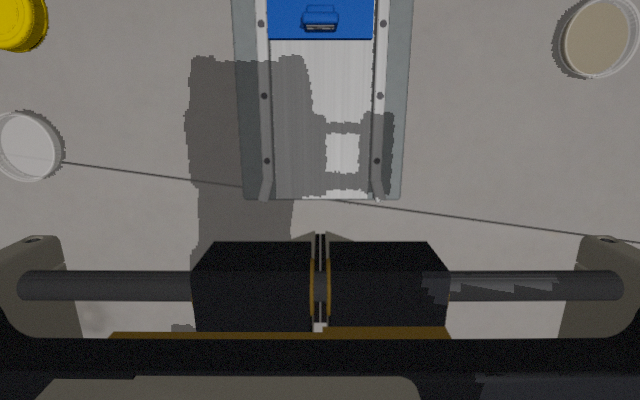

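View pics/t13.png

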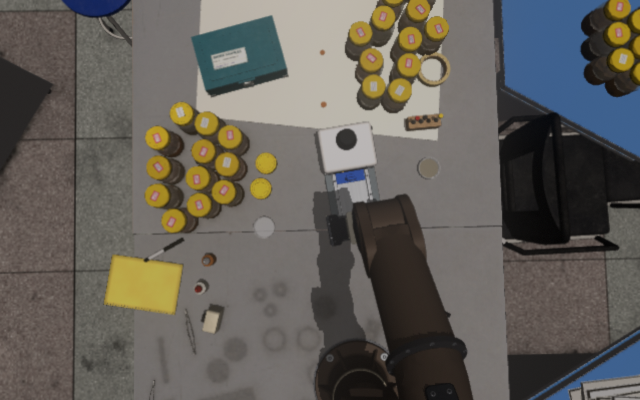

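The wrist view shows the carrier under the head with only its rear edge and tab out, at (320,20). In the top view the other dishes and items are unmoved and the arm is clear of everything, so I'll hand in.

```bash
python3 - <<'E'
from h import *
print(arm.sign_off())
E
```

```text
the job is handed in; nothing more can be done
None
```

The pink dish is in the carrier's recess, and the carrier is under the reader head against the end stop. The job is handed in at about 21 s on the clock. No verdict is reported, so the points below are my own checks.

- **Dish placed:** After I let go, it lay flat and centred in the recess, with its top at z ≈ 0.033 m all over.
- **Stop found by feel:** Pushing the tab from behind in steps of about 1 mm, drag was 3–5 N. The push force then rose to 13 N while the position held at x = 0.581. By my estimate that put about 9 N on the stop, under the 20 N limit.
- **Carrier stayed home:** After backing off, the camera put its rear edge where the fingers had left it. That places its front at reader x ≈ 0.107 m, inside the stop's 92–112 mm range.
- **Surroundings:** In the last pictures the other dishes, the bottles and the tube block looked unmoved, and the arm was clear of everything.

**What went wrong:** One move repeated a shift by mistake, so the carrier went about 40 mm much faster than I meant, just as it reached the roller. The dish slid back about 2 mm in the recess, roughly to its rear wall. It still looked flat and within the 4 mm limit.

**Not checked:** Once the dish was under the head I could not see it. The contact pin could not be read directly either, so "home" rests on the force and position readings.

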